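# Slide an insole off its tray and lean it on the airing stand

### The arm

A 6-joint arm with a two-finger parallel gripper is mounted at the origin on a cart in front of the work surface, level with it; the furniture and walls round the work are solid. World frame = base frame: x ahead of the robot, y to its left, z up, the work surface at z = 0. Lengths are in m, angles in degrees, forces in N, time in s.
With the tool pointing down it reaches from about 0.375 to 0.75 m from the base axis. Payload 9 kg.
Tool frame: the origin (TCP) lies where the fingers leave the gripper's body, on its centre line; the fingertips stand 73 mm ahead of it and the grasp point (between the pads) lies 54 mm ahead of it (robot.tip_reach is the distance from the TCP to the fingertips, in m); z points along the fingers, y is the line along which they close (so a half turn about z gives the same grasp; the last joint's range is limited). The gripper opens to 85 mm and grips with 20 to 120 N. Pads are 22 mm wide; open, the fingers measure 114 mm over their backs; the gripper's body (76 mm by 85 mm) begins 54 mm behind the grasp point. The pads swing forward as they close: fully open they stand 13 mm farther back than shut.
Start: joints at [61.094, 5.964, 5.575, 89.605, 0, 77.527], TCP at [0.17, 0.576, 0.304] pointing down, gripper open.
Joint ranges: [-171.21, 171.21], [-48.23, 106.86], [-62.78, 66.21], [-105.2, 120.99], [-86.42, 89.51], [-180, 180]. Speed limits (degrees/s): [127.2, 127.2, 147.25, 180, 180, 180].

### API

Orientations are given as [roll, pitch, yaw] about the fixed x, y, z axes, in that order (R = Rz(yaw) Ry(pitch) Rx(roll)).
In Python, from plant import robot gives the robot as it stands. Calls block until the motion is done:
- robot.move_pose(position, orientation): joint-space move of the TCP to a pose.
- robot.line_to(position, vel=0.15, rotation=None, guard=None): straight line of the TCP; rotation=None keeps the orientation; vel is the mean speed in m/s. With guard (N) it stops when the force on the tool has changed by that much, and returns True; else False.
- robot.goto_joints(angles): joint-space move.
- robot.set_gripper(opening): finger opening in m; the grip force is fixed at half the most; returns when the fingers have stopped.
- robot.pause(seconds).
- robot.ik(position, orientation): joint angles nearest the present ones, or None.
- robot.observe(): the state.
- robot.grab_frame(name): name is "scene" or "top"; returns the picture (384x512x3 uint8, blue, green, red); there is no depth.
- robot.get_calibration(name): a dict with "vertical_fov" (degrees; the focal length in pixels is half the picture's height over the tangent of half this angle, whatever the lens; pixels are square), "cx", "cy" (the principal point, pixels), "k1" (the pictures are not rectified: a ray, as slopes to the right and down, at radius r is drawn at 1 + k1 r^2 times it, then the intrinsics apply), "rvec" (rotation vector, rad) and "tvec" (3), from world to camera coordinates, as OpenCV has them. Camera axes: x right, y down, z forward; pixel columns grow to the right and rows downward; lengths in m; the calibration is good to about 2 mm. A picture is of the moment at which its call begins. get_calibration takes no time and is no camera call.
A pose or a line that the arm cannot do raises robot.IKError and nothing moves.
- robot.job_done(): hands the job in; it is judged then, once.
The state is a dict: "time": time; "q": joint angles; "qvel": joint speeds; "joint_torque": joint torques, N m; "tool_pos": TCP position; "tcp_rot": TCP orientation; "ft_force": force on the tool from outside, world axes, zero at the start; "torque": the same for the moment, N m; "gripper_width": finger opening in m; "gripper_force": force on a finger pad.
Only numpy, scipy, OpenCV 4.12 (cv2) and the standard library are available. Lean on these libraries where they do the work, as an engineer would, in place of code of your own. Each camera call takes 0.05 s, during which the arm holds its last target. There are 200 camera calls.

### The job

Slide the red insole heel first over the open front edge of its raised tray until the heel sticks out about 7 cm while the insole still lies flat on the tray, then take it by the overhanging heel and lift it well clear of the tray. Lean it on the airing stand to dry: heel down on the base board close behind the foot stop, resting back on the backboard's top edge, centred and straight, with the face that was up in the tray still turned up and to the front. Do not drop it onto the bench, and leave the tin, tape, stone and heel block where they are.

Things in the scene. Friction and masses are not known exactly. Their poses are not given: they have to be found in the camera images.
- insole: Loose stiff flat red insole, 225 mm long, 62 mm at its widest, 8 mm thick, 28 to 56 g. Origin at the middle of its underside; z up out of its upper face, +y along its length to the heel, x across. It starts in the tray, heel toward the open front, fully on the tray. Closed fingertips pressed on it with about 4 N drag it along.
- insole_heel (a point): Centre of the insole's heel end, half way through its thickness (112 mm from the origin along +y). Axes as the insole. The heel end is rounded; from 20 to 60 mm from the end the insole is 46 to 53 mm wide and its sides are nearly parallel.
- insole_toe (a point): Centre of the insole's toe end, half way through its thickness (112 mm from the origin along -y).
- tray: Fixed raised plywood tray, 255 mm long (x), 94 mm wide (y). Origin under its centre on the bench; floor of the tray is 60 mm above the bench. Lips 12 mm wide and 12 mm high stand along both sides (70 mm apart inside) and across the back (+x); the front end (-x) is open and drops sheer 60 mm to the bench. +x points away from the robot, yaw within 0.2 rad.
- tray_edge (a point): Middle of the tray's open front edge, at the level of the tray floor; axes as the tray (the insole slides out toward -x).
- stand: Fixed airing stand of light wood. Origin under the centre of its base board (200 mm in x, 150 mm in y, 12 mm thick), +x away from the robot, yaw within 0.2 rad.
- stand_foot (a point): Where the heel belongs: top of the base board at the inner (+x) face of the foot stop, on the centre line; axes as the stand. The foot stop is a dark wooden bar, 12 mm thick in x (on the -x side of this point), 110 mm long in y, 12 mm high.
- foot_stop: The stand's dark foot stop bar; origin at the middle of its foot on the base board.
- backboard: The stand's upright plywood backboard, 150 mm wide (y), 12 mm thick, 92 mm high above the base board; origin at the middle of its foot. Its front face is 100 mm behind stand_foot, so an insole with its heel against the stop rests on the board's rounded top edge at about 43 degrees from level, with the toe standing out beyond it.
- stand_rail (a point): Middle of the backboard's top front edge: 100 mm in x and 92 mm up from stand_foot.
- wax_tin: Blue round wax tin, 64 mm across, 25 mm high, bystander.
- tape: Roll of masking tape lying flat, 92 mm across, 24 mm high, bystander.
- stone: Dark grey rubbing stone, 37 x 53 x 18 mm, bystander.
- heel_tan: Tan heel block, 48 x 26 x 28 mm, bystander.
Not all that is in view belongs to the job. Several things have the shape of the insole; the one meant has the colours described above.

How it is judged:
By the outcome, as a careful person would: the job done as asked, in the order asked, and still so for the second after the job is handed in, with the robot touching nothing.
It also fails if it takes over 48 s, if anything falls off the work surface, if the arm or the gripper's body presses on something with over 40 N, if the wrist force passes 120 N, or if a joint passes its speed limit or range.

## Working session

There is one attempt and no reset: what is moved stays moved. The work goes in short steps, each a Python script; the robot and the scene stay as the last script left them, time stands still between calls to the robot, and variables do not carry over. Pictures are saved under pics/ and viewed, at most 10 in all, crops included, and the job is handed in when it is done.

```bash
mkdir -p pics; ls
python3 - <<'E'
from plant import robot
import cv2
for n in("scene","top"):
    cv2.imwrite(f"pics/{n}0.png",robot.grab_frame(n)); print(n,robot.get_calibration(n))
E
```

```text
pics
scene {'vertical_fov': 57.90449740687295, 'cx': 256.4450269524042, 'cy': 188.01008881772697, 'k1': -0.09754443792261008, 'rvec': array([ 2.56779995,  0.86519597, -0.20229194]), 'tvec': array([-0.48395661, -0.19416095,  1.07503179])}
top {'vertical_fov': 55.8812655184925, 'cx': 243.70763994230572, 'cy': 189.3912976384073, 'k1': -0.06428507243137874, 'rvec': array([ 2.13181362, -2.06067768,  0.23331262]), 'tvec': array([0.08368814, 0.56829491, 0.98855886])}
```

View pics/scene0.png

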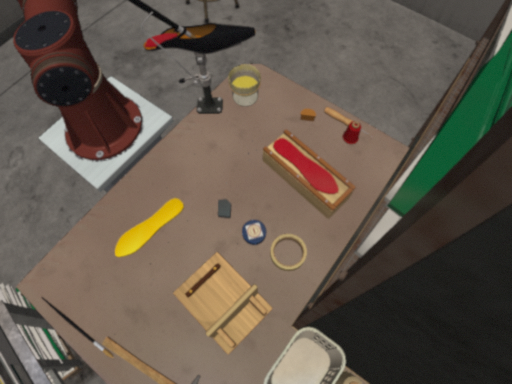

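View pics/top0.png

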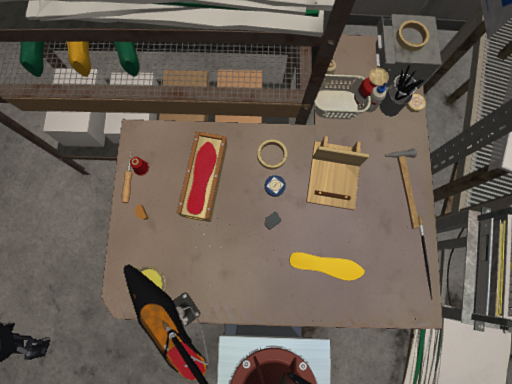

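The top view shows the red insole in its tray at (203,175), with the open end toward the robot at about (195,217). The stand is at (335,175), with the foot stop at (332,195) and the backboard at (340,150). Things that could be mistaken for it are the yellow insole at top (327,266), the red and black shoe on a post at (170,325), and a red spool at (139,166). By colour and tray I choose (203,175), and I'll check it in a close crop along with the corners.

```bash
cat > h.py <<'E'
import numpy as np, cv2
from plant import robot
def cal(n):
    c=robot.get_calibration(n); f=192/np.tan(np.radians(c["vertical_fov"]/2))
    return np.array([[f,0,c["cx"]],[0,f,c["cy"]],[0,0,1]]),np.array([c["k1"],0,0,0.]),cv2.Rodrigues(c["rvec"])[0],np.array(c["tvec"])
def cast(n,px,z):
    K,d,R,t=cal(n); u=cv2.undistortPoints(np.array(px,float).reshape(-1,1,2),K,d)[:,0]
    r=np.c_[u,np.ones(len(u))]@R; o=-R.T@t
    return o+r*((z-o[2])/r[:,2])[:,None]
def proj(n,P):
    K,d,R,t=cal(n); return cv2.projectPoints(np.array(P,float).reshape(-1,1,3),cv2.Rodrigues(R)[0],t,K,d)[0][:,0]
def tri(pa,pb):
    A=[];b=[]
    for n,p in(("top",pa),("scene",pb)):
        K,d,R,t=cal(n);u=cv2.undistortPoints(np.array(p,float).reshape(1,1,2),K,d)[0,0]
        for i in(0,1): A.append(R[i]-u[i]*R[2]); b.append(u[i]*t[2]-t[i])
    return np.linalg.lstsq(np.array(A),np.array(b),rcond=None)[0]
def red(img,n,box):
    h=cv2.cvtColor(img,cv2.COLOR_BGR2HSV)
    m=(((h[...,0]<8)|(h[...,0]>172))&(h[...,1]>150)&(h[...,2]>90)).astype(np.uint8)
    k=np.zeros_like(m);k[box[1]:box[3],box[0]:box[2]]=1;m*=k
    c=max(cv2.findContours(m,cv2.RETR_EXTERNAL,cv2.CHAIN_APPROX_NONE)[0],key=cv2.contourArea)
    return c[:,0]
def axis(P):
    "centre of extents, unit vector, length, width of planar points"
    P=P[:,:2];c=P.mean(0);v=np.linalg.svd(P-c,full_matrices=False)[2][0]
    if v[0]>0:v=-v
    s=(P-c)@v;w=(P-c)@[-v[1],v[0]]
    return c+v*(s.max()+s.min())/2+np.array([-v[1],v[0]])*(w.max()+w.min())/2,v,np.ptp(s),np.ptp(w)
E
python3 - <<'E'
from h import *
for n,b in(("top",(165,125,240,225)),("scene",(255,125,360,215))):
    i=cv2.imread(f"pics/{n}0.png"); c=red(i,n,b)
    print(n,axis(cast(n,c,.068)))
t=cv2.imread("pics/top0.png");s=cv2.imread("pics/scene0.png")
r=lambda a,x,y,w,h,f:cv2.resize(a[y:y+h,x:x+w],None,fx=f,fy=f,interpolation=cv2.INTER_CUBIC)
# 2x2 : tray top/ scene, stand top/scene
a=np.hstack([r(t,165,125,80,100,3.0*1.0),r(s,255,120,105,100,3)]) 
b=np.hstack([r(t,295,125,80,95,3),r(s,170,245,105,95+0,3)]) if 0 else np.hstack([r(t,295,125,80,95,3),r(s,170,250,105,95,3)])
cv2.imwrite("pics/crop1.png",np.vstack([a,b]))
E
```

```text
top (array([0.59805597, 0.22851239]), array([-0.98700783,  0.16067213]), np.float64(0.2206701015674759), np.float64(0.0595488112587227))
scene (array([0.59857157, 0.22801789]), array([-0.98502252,  0.17242575]), np.float64(0.22150699978162408), np.float64(0.06277132850231076))
```

View pics/crop1.png

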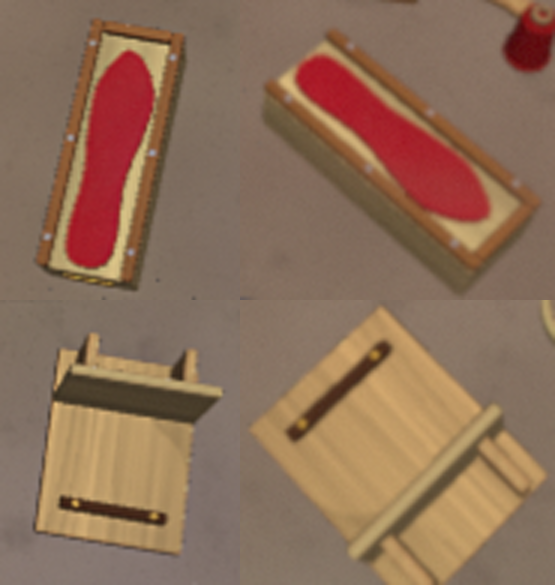

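The crop confirms the red insole lies in the tray, heel (narrower, rounded end) toward the open front. Both views agree on its position to within 1 mm. Next come the tray corners (top crop (40,262), (93,22), (186,38), (131,283)), the foot stop and the rail.

Run:
```python
from h import *
np.set_printoptions(precision=4,suppress=True)
T=lambda u,v:(165+u/3,125+v/3); S=lambda u,v:(255+(u-240)/3,120+v/3)
P=cast("top",[T(40,262),T(93,22),T(186,38),T(131,283)],.072);print("tray top",P[:,:2].tolist())
Q=cast("scene",[S(327,32),S(540,203),S(470,262),S(264,92)],.072);print("tray scene L-front?,..",Q[:,:2].tolist())
T=lambda u,v:(295+u/3,125+(v-300)/3); S=lambda u,v:(170+(u-240)/3,250+(v-300)/3)
for n,b in(("top",(305,180,360,210)),("scene",(180,255,230,305))):
    i=cv2.imread(f"pics/{n}0.png");g=i.max(2).astype(int);m=np.zeros(g.shape,np.uint8)
    m[b[1]:b[3],b[0]:b[2]]=(g[b[1]:b[3],b[0]:b[2]]<105)
    c=max(cv2.findContours(m,cv2.RETR_EXTERNAL,cv2.CHAIN_APPROX_NONE)[0],key=cv2.contourArea)[:,0]
    p=cast(n,c,.024)[:,:2];q=p-p.mean(0);v=np.linalg.svd(q,full_matrices=False)[2][0]
    s=q@v;print(n,"stop",p.mean(0)+v*(s.max()+s.min())/2,v,np.ptp(s),np.ptp(q@[-v[1],v[0]]))
print("base front top",cast("top",[T(37,531),T(180,553)],.012)[:,:2].tolist())
print("base scene front",cast("scene",[S(250,430),S(380,307)],.012)[:,:2].tolist())
print("rail top(front edge)",cast("top",[T(72,374),T(218,398)],.104)[:,:2].tolist())
print("rail scene front edge",cast("scene",[S(349,551),S(492,405)],.104)[:,:2].tolist())
print(tri((315+.3,173.5),(0,0)) if 0 else "", robot.observe()["time"])
```

```text
tray top [[0.4900326607264689, 0.28743046998373395], [0.7353758138952465, 0.25266610548485186], [0.7211733995867937, 0.15839795322431088], [0.4729395826307623, 0.19941370816545445]]
tray scene L-front?,.. [[0.49038617421475533, 0.28376912242509045], [0.741773082655433, 0.24993425851456316], [0.7221619516802398, 0.16554317481392858], [0.48288834698017497, 0.19469579765957748]]
top stop [ 0.5662 -0.1644] [-0.1345 -0.9909] 0.1050443559055537 0.012945637110962298
scene stop [ 0.5706 -0.1671] [-0.1315 -0.9913] 0.10678253659146615 0.011641901479883157
base front top [[0.5447372783384073, -0.09135306120658503], [0.5267349820956024, -0.23681843539454878]]
base scene front [[0.5310556639056563, -0.23640714146406755], [0.5493715572026205, -0.09117738409909944]]
rail top(front edge) [[0.6810815763427662, -0.11060562320592578], [0.6619727200307814, -0.2513550120326318]]
rail scene front edge [[0.669060907018802, -0.2535258639151186], [0.6865888183702062, -0.11119879925030371]]
 0.1
```

Run:
```python
from h import *
np.set_printoptions(precision=4,suppress=True)
o=robot.observe();print(o["tool_pos"],o["tcp_rot"],o["ft_force"],robot.tip_reach,o["gripper_width"])
print(proj("top",[[.17,.576,.304],[.17,.576,.231],[0,0,.3]]),proj("scene",[[.17,.576,.304],[.17,.576,.231],[0,0,.3]]))
print("shoe toe / heel tri",tri((130,270),(252,34)),tri((205,375),(148,44)),"vise base",cast("top",[(187,310)],0),cast("scene",[(210,105)],0))
for p,r in(([.617,.2255,.16],[180,0,-8]),([.453,.246,.13],[180,0,-8]),([.56,.0,.3],[180,-43,-8]),([.56,-.165,.15],[180,-43,-7.4])):
    for k in(0,90,180,-90):
        print(p,k,robot.ik(p,[r[0],r[1],r[2]+k] if r[1]==0 else r))
```

```text
[0.1696 0.5753 0.3032] [-179.9312   -0.0151  163.5653] [ 0.3106 -0.0942  1.1067] 0.0726 0.08517548118671608
[[ 14.1198 337.7731]
 [ 33.1844 332.7061]
 [285.1535 440.4791]] [[256.1709 -36.7636]
 [256.2664 -13.9218]
 [ 58.0411  55.2545]]
shoe toe / heel tri [0.3257 0.349  0.2776] [0.1115 0.1767 0.2563] vise base [[0.2159 0.2557 0.    ]] [[ 0.2173  0.2667 -0.    ]]
[0.617, 0.2255, 0.16] 0 [   8.698    17.0602    3.0455   75.9853    0.     -163.302 ]
[0.617, 0.2255, 0.16] 90 [  8.698   17.0602   3.0455  75.9853   0.     106.698 ]
[0.617, 0.2255, 0.16] 180 [ 8.698  17.0602  3.0455 75.9853  0.     16.698 ]
[0.617, 0.2255, 0.16] -90 [  8.698   17.0602   3.0455  75.9853   0.     -73.302 ]
[0.453, 0.246, 0.13] 0 [  13.9428   -6.3756  -24.9176   71.458     0.     -158.0572]
[0.453, 0.246, 0.13] 90 [ 13.9428  -6.3756 -24.9176  71.458    0.     111.9428]
[0.453, 0.246, 0.13] 180 [ 13.9428  -6.3756 -24.9176  71.458    0.      21.9428]
[0.453, 0.246, 0.13] -90 [ 13.9428  -6.3756 -24.9176  71.458    0.     -68.0572]
[0.56, 0.0, 0.3] 0 None
[0.56, 0.0, 0.3] 90 None
[0.56, 0.0, 0.3] 180 None
[0.56, 0.0, 0.3] -90 None
[0.56, -0.165, 0.15] 0 [-37.2902 -39.6408 -57.9017  32.7845  19.8688 157.199 ]
[0.56, -0.165, 0.15] 90 [-37.2902 -39.6408 -57.9017  32.7845  19.8688 157.199 ]
[0.56, -0.165, 0.15] 180 [-37.2902 -39.6408 -57.9017  32.7845  19.8688 157.199 ]
[0.56, -0.165, 0.15] -90 [-37.2902 -39.6408 -57.9017  32.7845  19.8688 157.199 ]
```

```bash
cat >> h.py <<'E'
Y=-7.4; X_=np.array([np.cos(np.radians(Y)),np.sin(np.radians(Y)),0]); Z_=np.array([0,0,1.]); FOOT=np.array([.5748,-.1680,.012])
def rot(yaw,tilt): return [180,-tilt,yaw]      # tool z leans forward (+x) by tilt
def rot2(yaw,tilt): return [180,tilt,yaw+180]  # the same half a turn about the tool axis
def tdir(yaw,tilt):
    y,a=np.radians([yaw,tilt]); return np.array([np.sin(a)*np.cos(y),np.sin(a)*np.sin(y),-np.cos(a)])
def place(g,back,lift,th,tilt,D=.060,foot=FOOT,yaw=Y):
    "TCP with the gripped spot g from the heel end; heel underside 'back' behind the stop, 'lift' over the board, at angle th"
    c,s=np.cos(np.radians(th)),np.sin(np.radians(th))
    G=foot+X_*(back+g*c-.004*s)+Z_*(lift+g*s+.004*c)
    return G-D*tdir(yaw,tilt)
E
python3 - <<'E'
from h import *
np.set_printoptions(precision=1,suppress=True)
f=lambda q:"None" if q is None else str(np.array(q))
for a in(0,10,20,30):
  for R in(rot,rot2):
    G=np.array([.453,.246,.064])-.06*tdir(-8,-a)
    p=place(.04,.003,.0,43,43-a); u=p+[0,0,.08]
    print(a,R.__name__,"grip",f(robot.ik(G,R(-8,-a))),"lift",f(robot.ik(G+[0,0,.15],R(-8,-a))),"\n   place",p,f(robot.ik(p,R(Y,43-a))),"above",f(robot.ik(u,R(Y,43-a))),"retr",f(robot.ik(p-.1*tdir(Y,43-a),R(Y,43-a))))
print(f(robot.ik([.17,.575,.45],[180,0,163.5])),f(robot.ik([.617,.2255,.25],[180,0,-8])))
E
```

```text
0 rot grip [  13.9   -6.1  -25.3   70.8    0.  -158.1] lift [  13.9   -9.1  -12.3   86.8    0.  -158.1] 
   place [ 0.6 -0.2  0.1] [-37.2 -32.6 -60.6  23.1  19.8 157.3] above [-37.2 -39.6 -56.1  34.4  19.8 157.3] retr None
0 rot2 grip [ 13.9  -6.1 -25.3  70.8   0.   21.9] lift [ 13.9  -9.1 -12.3  86.8   0.   21.9] 
   place [ 0.6 -0.2  0.1] [-37.2 -32.6 -60.6  23.1  19.8 -22.7] above [-37.2 -39.6 -56.1  34.4  19.8 -22.7] retr None
10 rot grip [  12.     5.3  -14.6   79.5    3.4 -160.3] lift [  12.     2.    -2.3   95.1    3.4 -160.3] 
   place [ 0.6 -0.2  0.1] [-34.6 -22.6 -48.7  33.9  14.4 156.6] above [-34.6 -27.8 -43.8  44.   14.4 156.6] retr [-38.2 -40.3 -51.5  49.6  16.2 153.4]
10 rot2 grip [ 12.    5.3 -14.6  79.5   3.4  19.7] lift [12.   2.  -2.3 95.1  3.4 19.7] 
   place [ 0.6 -0.2  0.1] [-34.6 -22.6 -48.7  33.9  14.4 -23.4] above [-34.6 -27.8 -43.8  44.   14.4 -23.4] retr [-38.2 -40.3 -51.5  49.6  16.2 -26.6]
20 rot grip [  10.3   16.9   -3.6   88.5    6.2 -162.7] lift [  10.3   13.2    7.8  103.7    6.2 -162.7] 
   place [ 0.6 -0.2  0.1] [-32.3 -12.  -36.5  44.5   9.5 156.9
[... 207 characters left out ...]
2.3 -12.  -36.5  44.5   9.5 -23.1] above [-32.3 -16.1 -31.3  53.7   9.5 -23.1] retr [-34.3 -24.  -36.3  57.   10.2 -25.1]
30 rot grip [   9.    28.7    7.7   97.9    8.4 -165.2] lift [   9.    24.5   18.1  112.5    8.4 -165.2] 
   place [ 0.6 -0.2  0.1] [-30.2  -0.9 -23.8  55.1   5.  157.8] above [-30.2  -4.3 -18.5  63.7   5.  157.8] retr [-31.1  -8.7 -20.8  66.    5.2 156.8]
30 rot2 grip [ 9.  28.7  7.7 97.9  8.4 14.8] lift [  9.   24.5  18.1 112.5   8.4  14.8] 
   place [ 0.6 -0.2  0.1] [-30.2  -0.9 -23.8  55.1   5.  -22.2] above [-30.2  -4.3 -18.5  63.7   5.  -22.2] retr [-31.1  -8.7 -20.8  66.    5.2 -23.2]
[ 61.   11.6  27.3 105.7   0.   77.5] [   8.7   15.8   10.9   85.1    0.  -163.3]
```

Run:
```python
from h import *
np.set_printoptions(precision=4,suppress=True)
robot.line_to([.17,.575,.45],vel=.25)
robot.set_gripper(0)
p=np.array([.617,.2252,.068+robot.tip_reach])
robot.move_pose(p+[0,0,.15],rot2(-8,0)); robot.line_to(p+[0,0,.02],vel=.25)
f0=np.array(robot.observe()["ft_force"])
hit=robot.line_to(p-[0,0,.006],vel=.025,guard=4)
o=robot.observe();print(hit,np.array(o["tool_pos"])-p,np.array(o["ft_force"])-f0,o["time"])
a=np.array(o["tool_pos"])
d=np.array([-.990,.139,0])
if hit:
  for k in(.02,.075):
    robot.line_to(a+d*k,vel=.06);o=robot.observe();print(np.array(o["tool_pos"])-a,np.array(o["ft_force"])-f0,o["time"])
cv2.imwrite("pics/scene1.png",robot.grab_frame("scene"));cv2.imwrite("pics/top1.png",robot.grab_frame("top"))
```

```text
True [-0.0002 -0.0001 -0.0004] [-2.0685  0.9573  6.0845] 5.1583
[-0.0204  0.003   0.    ] [-4.0271  1.5083  4.5442] 5.6333
[-0.0746  0.0105 -0.    ] [-4.0856  2.1136  4.0712] 6.7
```

View pics/scene1.png

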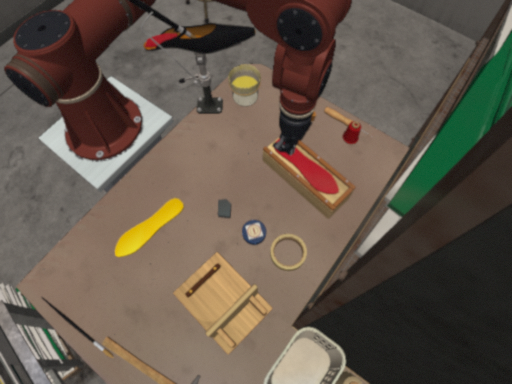

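The insole's toe looks almost unmoved at (336,190), so the fingers probably slipped. I'll lift and measure.

Run:
```python
from h import *
np.set_printoptions(precision=4,suppress=True)
o=robot.observe();a=np.array(o["tool_pos"]);print(o["ft_force"])
robot.line_to(a+[0,0,.03],vel=.15); robot.pause(.2);print(robot.observe()["ft_force"])
robot.line_to(a+[.16,-.022,.03],vel=.3); robot.pause(.1);print(robot.observe()["ft_force"])
i=robot.grab_frame("scene");cv2.imwrite("pics/scene2.png",i)
t=robot.grab_frame("top");cv2.imwrite("pics/top2.png",t)
for n,im,b in(("scene",i,(230,110,360,215)),("top",t,(165,125,240,245))):
  try: print(n,axis(cast(n,red(im,n,b),.068)))
  except Exception as e: print(e)
cv2.imwrite("pics/c2.png",np.hstack([cv2.resize(i[100:220,230:360],None,fx=3,fy=3),cv2.resize(t[125:245,150:260],None,fx=3,fy=3)]))
print(robot.observe()["time"])
```

```text
[-3.3367  0.9674  4.2925]
[-0.3919  0.2578 -0.6243]
[-0.3494  0.1931  0.6929]
scene (array([0.6005, 0.2284]), array([-0.9824,  0.1866]), np.float64(0.2213368340779869), np.float64(0.06275333523477788))
top (array([0.4906, 0.1601]), array([-0.5361, -0.8442]), np.float64(0.010427530141967626), np.float64(0.0064688309647543876))
8.3083
```

View pics/c2.png

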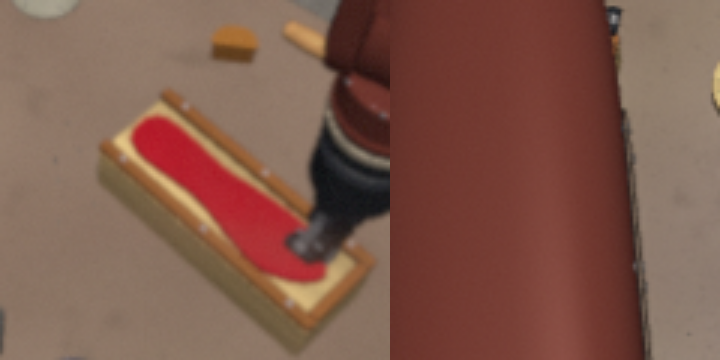

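The insole hasn't moved (centre 0.6005, 0.228), so the tips slid over it. I'll press harder nearer the toe and track the heel over small steps.

```bash
cat >> h.py <<'E'
D_=np.array([-.990,.139,0])
def heel(img,n="scene",box=(220,100,370,215)):
    P=cast(n,red(img,n,box),.068); s=P@D_; return s.max(), s.min(), P[s>s.max()-.006].mean(0)[:2]
E
python3 - <<'E'
from h import *
np.set_printoptions(precision=4,suppress=True)
for n in"012": print(n,heel(cv2.imread(f"pics/scene{n}.png")))
p=np.array([.655,.219,.068+robot.tip_reach])
robot.line_to(p+[0,0,.012],vel=.25);robot.pause(.1)
f0=np.array(robot.observe()["ft_force"])
hit=robot.line_to(p-[0,0,.008],vel=.03,guard=8)
o=robot.observe();a=np.array(o["tool_pos"]);print(hit,a-p,np.array(o["ft_force"])-f0)
for k in(.005,.01,.02):
    robot.line_to(a+D_*k,vel=.05);o=robot.observe()
    print(k,np.array(o["tool_pos"])-a,np.array(o["ft_force"])-f0,o["time"],heel(robot.grab_frame("scene")))
E
```

```text
0 (np.float64(-0.45022146678860114), np.float64(-0.6716352238934009), array([0.4922, 0.2472]))
1 (np.float64(-0.4707362403184071), np.float64(-0.6716352238934009), array([0.5088, 0.2215]))
2 (np.float64(-0.45219083840305585), np.float64(-0.6734743922372531), array([0.4938, 0.2451]))
True [ 0.0003 -0.0001 -0.0004] [-2.7983 -0.0271  6.2233]
0.005 [-0.0051  0.0007  0.    ] [-1.2833 -0.764   4.4789] 9.4917 (np.float64(-0.45185044902297916), np.float64(-0.6716352238934009), array([0.4936, 0.2454]))
0.01 [-0.0102  0.0015  0.    ] [-0.8867 -0.64    4.3858] 9.7917 (np.float64(-0.45219083840305585), np.float64(-0.6716352238934009), array([0.4935, 0.2449]))
0.02 [-0.0204  0.003   0.    ] [-3.1158 -0.6807  4.6389] 10.1917 (np.float64(-0.45219083840305585), np.float64(-0.6716352238934009), array([0.4935, 0.2449]))
```

Run:
```python
from h import *
np.set_printoptions(precision=4,suppress=True)
a=np.array(robot.observe()["tool_pos"]);z=0;k=0
for z in(.0005,.001,.002,.003):
    robot.line_to(a+D_*k-[0,0,z],vel=.03)
    o=robot.observe();print(z,"press",np.array(o["tool_pos"])-a,np.array(o["ft_force"]))
    if o["ft_force"][2]>16:break
    k+=.008
    robot.line_to(a+D_*k-[0,0,z],vel=.05);o=robot.observe()
    h=heel(robot.grab_frame("scene"));print("  drag",np.array(o["tool_pos"])-a,np.array(o["ft_force"]),o["time"],h[0],h[1])
    if h[0]>-.447:break
```

```text
0.0005 press [-0.0001  0.     -0.    ] [-2.5074 -0.4804  7.0057]
  drag [-0.008   0.0012 -0.    ] [ 0.5065 -0.6757  7.0838] 10.8 -0.4436067739104449 -0.6642244260631225
```

Pressing at 7 N drags the insole (the heel moved 8 mm), so I'll continue.

Run:
```python
from h import *
np.set_printoptions(precision=4,suppress=True)
a=np.array(robot.observe()["tool_pos"])-[0,0,.0007];k=0
for k in(.02,.045,.067):
    robot.line_to(a+D_*k,vel=.06);o=robot.observe();i=robot.grab_frame("scene")
    print(k,np.array(o["tool_pos"])-a,np.array(o["ft_force"]),o["time"],heel(i)[:2])
robot.line_to(np.array(o["tool_pos"])+[0,0,.05],vel=.2)
robot.line_to(np.array(o["tool_pos"])+[0.02,-.10,.17],vel=.3)
i=robot.grab_frame("scene");cv2.imwrite("pics/scene3.png",i);P=cast("scene",red(i,"scene",(220,100,370,215)),.068);print(heel(i),axis(P))
t=robot.grab_frame("top");cv2.imwrite("pics/top3.png",t)
cv2.imwrite("pics/c3.png",np.hstack([cv2.resize(i[90:220,230:360],None,fx=3,fy=3),cv2.resize(t[125:255,150:260],None,fx=3,fy=3)]))
print(robot.observe()["time"])
```

```text
0.02 [-0.0202  0.003   0.0007] [-1.0511  0.7061  9.0747] 11.3333 (np.float64(-0.4242846156790088), np.float64(-0.643702335607886))
0.045 [-0.0449  0.0065  0.0007] [-1.936  0.533  9.199] 11.95 (np.float64(-0.3987019406861017), np.float64(-0.6191213377025748))
0.067 [-0.0667  0.0096  0.0007] [-1.2868  1.0068  9.0363] 12.5167 (np.float64(-0.48739337450262576), np.float64(-0.5980369854342713))
(np.float64(-0.488774730015279), np.float64(-0.5961537931479813), array([0.5326, 0.2581])) (array([0.5786, 0.2287]), array([-0.9671,  0.2544]), np.float64(0.10971304113347796), np.float64(0.0615741340756205))
13.7417
```

View pics/c3.png

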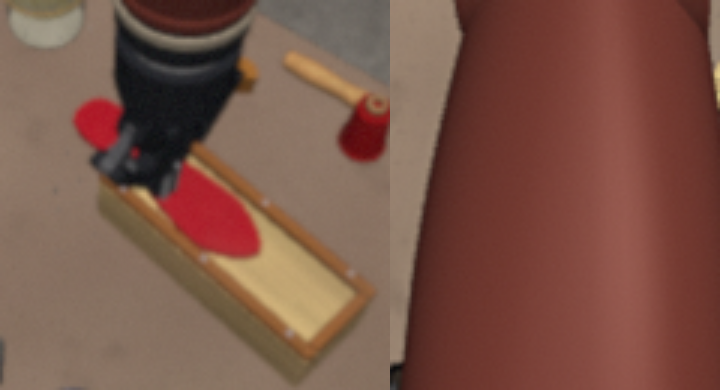

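The crop shows the heel out past the tray's front at crop (95,125), split from the rest by the gripper's silhouette. I'll join the pieces for the axis.

```bash
cat >> h.py <<'E'
def redpts(img,n,box):
    h=cv2.cvtColor(img,cv2.COLOR_BGR2HSV)
    m=(((h[...,0]<8)|(h[...,0]>172))&(h[...,1]>150)&(h[...,2]>90)).astype(np.uint8)
    k=np.zeros_like(m);k[box[1]:box[3],box[0]:box[2]]=1;m*=k
    c=[q for q in cv2.findContours(m,cv2.RETR_EXTERNAL,cv2.CHAIN_APPROX_NONE)[0] if cv2.contourArea(q)>15]
    return np.vstack(c)[:,0]
E
python3 - <<'E'
from h import *
np.set_printoptions(precision=4,suppress=True)
i=cv2.imread("pics/scene3.png");P=cast("scene",redpts(i,"scene",(245,110,335,190)),.068)
s=P@D_;print(s.max(),s.min(),"heel",P[s>s.max()-.006].mean(0),"toe",P[s<s.min()+.006].mean(0))
E
```

```text
-0.3763327606647766 -0.5961537931479813 heel [0.4189 0.256  0.068 ] toe [0.6312 0.2221 0.068 ]
```

Overhang is about 70 mm (heel s −0.374 against edge −0.444), with the heel at (0.416, 0.2565). Next I'll grip across the sides 40 mm from the heel end and lift.

Run:
```python
from h import *
np.set_printoptions(precision=4,suppress=True)
yaw=-9.07;a=20;R=rot2(yaw,-a);d=tdir(yaw,-a)
G=np.array([.455,.2502,.064]);p=G-.060*d
robot.set_gripper(.085)
robot.move_pose(p-.10*d,R)
f0=np.array(robot.observe()["ft_force"])
g=robot.line_to(p,vel=.15,guard=15);o=robot.observe();print(g,np.array(o["tool_pos"])-p,np.array(o["ft_force"])-f0)
if not g:
    robot.set_gripper(0);o=robot.observe();print(o["gripper_width"],o["gripper_force"],np.array(o["ft_force"])-f0)
    robot.line_to(p+[0,0,.19],vel=.15);o=robot.observe();print(o["gripper_width"],o["gripper_force"],o["tool_pos"],o["time"])
i=robot.grab_frame("scene");t=robot.grab_frame("top")
cv2.imwrite("pics/scene4.png",i);cv2.imwrite("pics/top4.png",t)
cv2.imwrite("pics/c4.png",np.hstack([cv2.resize(i[20:220,200:400],None,fx=2,fy=2),cv2.resize(t[80:280,120:320],None,fx=2,fy=2)]))
```

```text
False [ 0.001  -0.0002  0.0014] [-0.2519 -0.0572 -1.1641]
0.04773201681210255 60.71411751589039 [ 1.0226 -1.5635  3.4174]
0.04779489773967691 61.50560466398019 [0.475  0.2469 0.3094] 17.9167
```

View pics/c4.png

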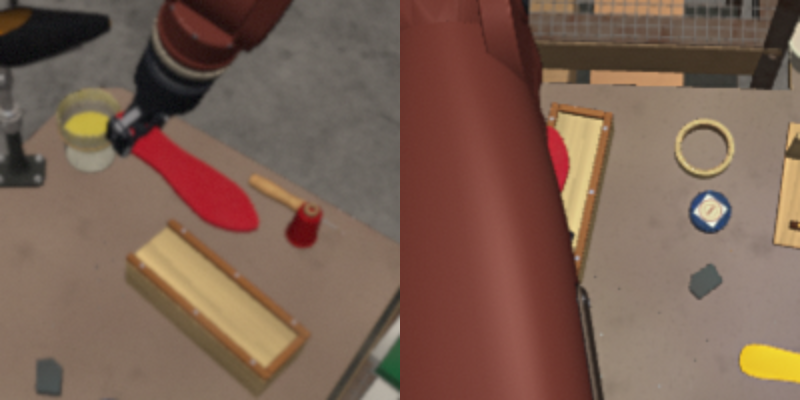

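Run:
```python
from h import *
np.set_printoptions(precision=4,suppress=True)
i=cv2.imread("pics/scene4.png");c=redpts(i,"scene",(262,80,332,138))
u=np.array([.9875,-.1577,0])
for z in(.23,.24,.25,.258,.27):
    P=cast("scene",c,z);s=P@u;w=P@[.1577,.9875,0];print(z,"toe",P[s>s.max()-.004].mean(0),np.ptp(w[s>s.max()-.12]))
# expected toe tip, level, g=.04
print("expect",np.array([.455,.2502,.064+.19+.004])+.185*u)
T=robot.observe()
for g in(.035,.04): print(proj("scene",[np.array([.455,.2502,.258])+(.225-g)*u]))
m=c[c[:,1]>=c[:,1].max()-1];print(c[c[:,0]>=c[:,0].max()-1],m)
for n in(20,):
  for pz in((.0),): print([robot.ik(place(.04,.004,l,43,23),rot2(Y,23)) is not None for l in(0,.02,.1)])
```

```text
0.23 toe [0.6272 0.2395 0.23  ] 0.06364699808935814
0.24 toe [0.6295 0.2325 0.24  ] 0.06267125502441323
0.25 toe [0.6318 0.2255 0.25  ] 0.061695511959468374
0.258 toe [0.6336 0.2199 0.258 ] 0.060914917507512434
0.27 toe [0.6364 0.2115 0.27  ] 0.059744025829578606
expect [0.6377 0.221  0.258 ]
[[330.1562 135.2767]]
[[328.4193 133.8862]]
[[327 134]
 [328 133]
 [328 132]
 [328 131]
 [328 130]
 [328 129]
 [328 128]
 [327 127]
 [327 126]
 [327 125]] [[313 134]
 [314 134]
 [315 134]
 [316 134]
 [317 135]
 [318 135]
 [319 135]
 [320 135]
 [321 135]
 [322 135]
 [323 135]
 [324 135]
 [325 134]
 [326 134]
 [327 134]]
[True, True, True]
```

The toe sits where a level grip 40 mm from the heel predicts (0.634, 0.220, 0.258). I'll carry it to the stand and lower it steeper than 43° under a force guard.

Run:
```python
from h import *
np.set_printoptions(precision=4,suppress=True)
A=20; B=.009; g=.0405
pz=lambda l,th:(place(g,B,l,th,th-A),rot2(Y,th-A))
for l,th in((.11,50),(.0,50),(.0,44),(-.004,50)): assert robot.ik(*pz(l,th)) is not None,(l,th)
robot.line_to([.475,.20,.33],vel=.2)
robot.move_pose(*pz(.11,50))
robot.line_to(pz(.02,50)[0],vel=.15); robot.pause(.15)
o=robot.observe();f0=np.array(o["ft_force"]);print(np.array(o["tool_pos"])-pz(.02,50)[0],o["gripper_width"],o["time"])
hit=robot.line_to(pz(-.005,50)[0],vel=.03,guard=4);o=robot.observe()
print(hit,"lift",np.array(o["tool_pos"])-pz(0,50)[0],np.array(o["ft_force"])-f0,o["gripper_width"],o["time"])
i=robot.grab_frame("scene");t=robot.grab_frame("top")
cv2.imwrite("pics/scene5.png",i);cv2.imwrite("pics/top5.png",t)
cv2.imwrite("pics/c5.png",np.hstack([cv2.resize(i[190:360,140:300],None,fx=2.4,fy=2.4),cv2.resize(t[100:270,270:430],None,fx=2.4,fy=2.4)]))
```

```text
[ 0.0008 -0.0004  0.0017] 0.047484648475478404 20.875
True lift [ 0.0003 -0.     -0.0004] [-0.18    0.5038  3.3091] 0.04768880187606034 21.5333
```

View pics/c5.png

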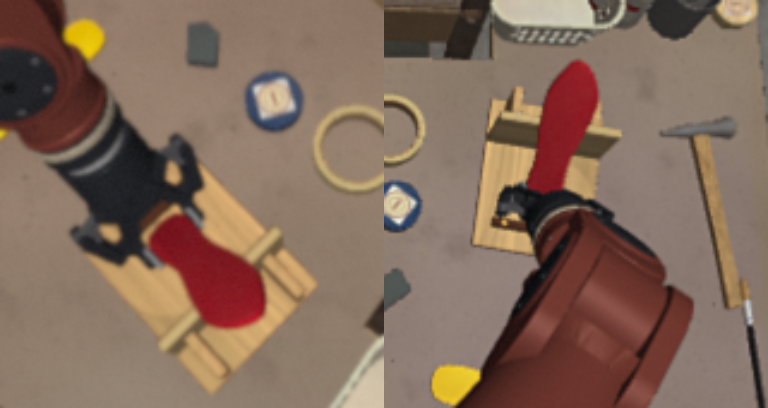

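```bash
cat >> h.py <<'E'
def onplane(n,px,P0,N):
    K,d,R,t=cal(n); u=cv2.undistortPoints(np.array(px,float).reshape(-1,1,2),K,d)[:,0]
    r=np.c_[u,np.ones(len(u))]@R; o=-R.T@t
    return o+r*(((P0-o)@N)/(r@N))[:,None]
W_=np.cross(Z_,X_)
def mids(img,n,box,th,back):
    c,s=np.cos(np.radians(th)),np.sin(np.radians(th)); U=X_*c+Z_*s; N=Z_*c-X_*s
    P0=FOOT+X_*back; P=onplane(n,redpts(img,n,box),P0+.008*N,N)-P0
    u=P@U;w=P@W_
    return [(round(a,3),round((w[m].max()+w[m].min())/2*1e3,1),round(np.ptp(w[m])*1e3,1)) for a in np.arange(.01,.225,.02) if (m:=abs(u-a)<.006).sum()>1],round(u.min()*1e3,1),round(u.max()*1e3,1)
E
python3 - <<'E'
from h import *
for n,b in(("scene",(195,270,255,330)),("top",(325,120,370,190))):
    print(n,mids(cv2.imread(f"pics/{n}5.png"),n,b,50,.009))
E
```

```text
scene ([(np.float64(0.01), np.float64(-0.0), np.float64(31.9)), (np.float64(0.03), np.float64(0.8), np.float64(46.1)), (np.float64(0.05), np.float64(0.7), np.float64(45.4)), (np.float64(0.07), np.float64(0.6), np.float64(41.3)), (np.float64(0.09), np.float64(1.2), np.float64(38.8)), (np.float64(0.11), np.float64(2.4), np.float64(40.7)), (np.float64(0.13), np.float64(1.5), np.float64(47.2)), (np.float64(0.15), np.float64(0.7), np.float64(53.2)), (np.float64(0.17), np.float64(0.0), np.float64(56.4)), (np.float64(0.19), np.float64(-0.3), np.float64(57.7)), (np.float64(0.21), np.float64(-0.6), np.float64(48.4))], np.float64(7.5), np.float64(239.3))
top ([(np.float64(0.05), np.float64(2.5), np.float64(38.9)), (np.float64(0.07), np.float64(3.8), np.float64(41.5)), (np.float64(0.09), np.float64(3.3), np.float64(39.0)), (np.float64(0.11), np.float64(2.4), np.float64(44.9)), (np.float64(0.13), np.float64(1.7), np.float64(52.9)), (np.float64(0.15), np.float64(1.9), np.float64(55.1)), (np.float64(0.17), np.float64(1.8), np.float64(58.6)), (np.float64(0.19), np.float64(2.8), np.float64(53.7)), (np.float64(0.21), np.float64(3.7), np.float64(38.3))], np.float64(44.8), np.float64(226.8))
```

The heel is on the board, centred within about 2 mm and straight. Next I'll pivot it back onto the rail, release and withdraw.

Run:
```python
from h import *
np.set_printoptions(precision=4,suppress=True)
A=20; B=.009; g=.0405
o=robot.observe();f0=np.array(o["ft_force"]);dz=-.0004
p,r=place(g,B,dz+.0005,43.5,23.5),rot2(Y,23.5)
hit=robot.line_to(p,vel=.02,rotation=r,guard=4);o=robot.observe()
print(hit,np.array(o["tool_pos"])-p,o["tcp_rot"],np.array(o["ft_force"])-f0,o["time"])
th=abs(o["tcp_rot"][1])+A;print("angle",th)
robot.set_gripper(.062);robot.pause(.2);robot.set_gripper(.080);robot.pause(.2)
d=tdir(Y,abs(o["tcp_rot"][1]));q=np.array(robot.observe()["tool_pos"])
robot.line_to(q-.09*d,vel=.12)
robot.line_to(q-.09*d+[-.10,.02,.12],vel=.2) if robot.ik(q-.09*d+[-.10,.02,.12],o["tcp_rot"]) is not None else print("no retreat ik")
robot.move_pose([.42,.10,.35],rot2(0,0))
i=robot.grab_frame("scene");t=robot.grab_frame("top")
cv2.imwrite("pics/scene6.png",i);cv2.imwrite("pics/top6.png",t)
for n,im,b in(("scene",i,(180,265,260,335)),("top",t,(310,115,375,200))): print(n,mids(im,n,b,th,B))
cv2.imwrite("pics/c6.png",np.hstack([cv2.resize(i[190:360,140:300],None,fx=2.4,fy=2.4),cv2.resize(t[100:270,270:430],None,fx=2.4,fy=2.4)]))
print(robot.observe()["time"])
```

```text
True [-0.0033  0.0003  0.0003] [-179.9845   26.0061  172.6077] [-1.3186 -1.5811 -1.9646] 22.0167
angle 46.00605507214993
scene ([(np.float64(0.01), np.float64(0.0), np.float64(35.2)), (np.float64(0.03), np.float64(0.0), np.float64(44.5)), (np.float64(0.05), np.float64(0.1), np.float64(43.8)), (np.float64(0.07), np.float64(0.7), np.float64(41.2)), (np.float64(0.09), np.float64(1.4), np.float64(38.9)), (np.float64(0.11), np.float64(2.0), np.float64(42.4)), (np.float64(0.13), np.float64(0.5), np.float64(50.3)), (np.float64(0.15), np.float64(0.3), np.float64(54.8)), (np.float64(0.17), np.float64(0.2), np.float64(59.6)), (np.float64(0.19), np.float64(-0.5), np.float64(56.8)), (np.float64(0.21), np.float64(-0.8), np.float64(44.6))], np.float64(6.1), np.float64(232.7))
top ([(np.float64(0.01), np.float64(1.0), np.float64(39.8)), (np.float64(0.03), np.float64(2.3), np.float64(47.0)), (np.float64(0.05), np.float64(2.8), np.float64(45.0)), (np.float64(0.07), np.float64(2.9), np.float64(40.4)), (np.float64(0.09), np.float64(2.6), np.float64(39.1)), (np.float64(0.11), np.float64(0.9), np.float64(46.2)), (np.float64(0.13), np.float64(2.1), np.float64(53.0)), (np.float64(0.15), np.float64(1.0), np.float64(57.2)), (np.float64(0.17), np.float64(1.0), np.float64(58.1)), (np.float64(0.19), np.float64(1.2), np.float64(54.2)), (np.float64(0.21), np.float64(1.9), np.float64(38.8))], np.float64(2.3), np.float64(225.4))
25.9667
```

View pics/c6.png

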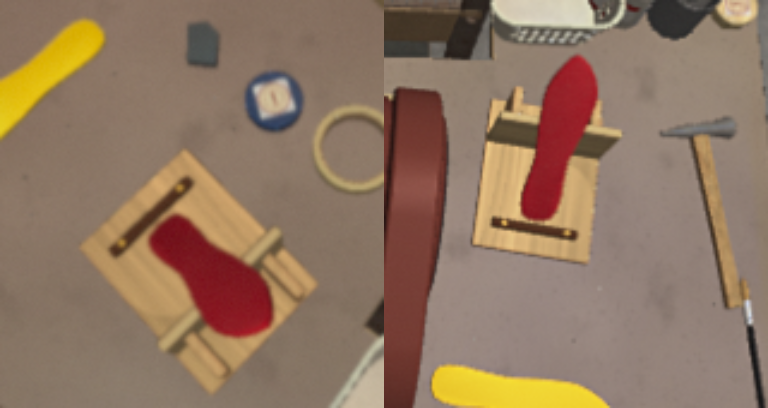

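The insole leans on the rail, heel on the board with about a 5 mm gap to the stop. It is centred within 2 mm and straight, and the bystanders look undisturbed. I'll hand it in.

Run:
```python
from plant import robot
print(robot.job_done(), robot.observe()["time"])
```

```text
the job is handed in; nothing more can be done
the job is handed in; nothing more can be done
```

The red insole now leans on the airing stand, upper face up and to the front and the heel about 5 mm behind the foot stop, centred within about 2 mm and straight. I handed the job in at about 26 s; no verdict came back.

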